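# Unlock the print case and show the shackle

### The job

Open the combination lock on the blue film print case: swing the red guard door fully open by its brass handle, then turn the dial until its notch clicks into line with the shackle's yellow lug. Pull the shackle straight up out of the lock and hold it up, upright and still, over the middle of the cork mat for checking, its feet about 15 cm above the table; finish still holding it there, with the guard left open, the dial left at the notch and the other things on the table undisturbed.

Things in the scene. Friction and masses are not known exactly. Their poses are not given: they have to be found in the camera images.
- case: Blue steel print case, 300 x 300 x 100 mm, fixed; origin under its centre, x to its back, y to its left seen from the robot, z up; yaw varies. Dark steel lock block on top, case x -75 to 35, y -95 to 130, its top at z 130; it carries the dial, the shackle right of it and a red guard door over the dial. A flat brass hasp strap, 28 mm wide, 3 mm thick, lies on it between the shackle's legs.
- guard (a joint): Red hooded guard door over the dial: roof 130 x 128 mm, 4 mm thick, upper face at z 194, a 50 mm skirt down its front edge. Upright hinge at its left rear; 0 shut, grows as it swings clockwise seen from above, out over the case's left; fully open and clear of the dial from 1.4 rad, stop at 1.8. Starts 0 to 0.2. Light friction (0.06 N m), stays where left.
- guard_hinge (a point): Point on the guard's upright hinge axis, at the height of the roof's underside (z 190); case x 50, y 135 mm.
- guard_handle (a point): Middle of the guard's handle, an upright round brass post 16 mm thick that stands 30 mm up from the roof (z 194 to 224); the point is at z 212, 141 mm from the hinge axis. The post may turn between the fingers as the door swings.
- dial (a joint): Angle of the lock's dial on its upright axis, grows anticlockwise seen from above. At 0 the rim's only notch is over the shackle's lug (towards case -y) and frees it; the lug passes within 0.1 rad of this. Starts 0.8 to 2.3: turn it clockwise. A spring pawl clicks into stops every 0.524 rad, one at 0, and draws the released dial to the nearest (under 0.15 N m). Ends of travel -0.7, 2.9.
- dial_grip (a point): On the dial's axis in its black grip ridge, z 167. The ridge is 12 mm thick, 46 long, 22 high (z 155 to 177) and lies along this point's local y axis, across the axis; a white line marks the half (-y) that points to the notch. Below it the silvery rim disc, 47 mm in radius, z 145 to 151, with one tapered notch 14 deep, 27 mm wide at the rim, 15 at its root.
- shackle: Loose upside-down steel U of 12 mm bar, 180 to 310 g: two upright legs at its y +-27.5, 95 mm tall, and a 67 mm crown bar on top. Origin between the feet, at their underside. The feet stand at z 100 in 15 mm square sockets 30 mm deep; it lifts straight out. A yellow lug 9 mm wide on the leg by the dial, 34 to 41 mm above the feet, is caught under the dial's rim unless the notch is over it.
- shackle_crown (a point): Middle of the shackle's crown bar, 89 mm above the feet (z 189 while locked); the bar is 12 x 12 mm, runs along the shackle's y, its top 95 mm above the feet; 43 mm wide free space beneath it between the legs.
- mat: Square cork mat, 110 x 110 x 4 mm, fixed flat on the table to the right of the case; origin under its centre.
- splicer: Chrome tape splicer, 200 x 110 x 50 mm, loose; bystander. Origin under its centre.
- core_a: Grey steel film core, a ring 52 mm across and 35 mm high; bystander. Origin under its centre.
- core_b: Second grey steel film core, like the first; bystander.
- hub: Squat black reel hub, 80 mm across and 30 mm high; bystander. Origin under its centre.
- loupe: Brass loupe, 44 mm across and 42 mm high; bystander. Origin under its centre.
- pencil: Red grease pencil, 140 x 12 x 12 mm, lying along its x; bystander. Origin under its centre.
Mind the look-alikes: they are no part of the job. There is more than one size of the shackle; the job needs the middle-sized.

How it is judged:
By the outcome, as a careful person would: the job done as asked, in the order asked, and still so for the second after the job is handed in, while the arm keeps its last pose, push and grip.
It also fails if it takes over 72 s, if anything falls off the work surface, if the arm or the gripper's body presses on something with over 40 N, if the wrist force passes 120 N, or if a joint passes its speed limit or range.

### The arm

A 6-joint arm with a two-finger parallel gripper is mounted at the origin on the work surface. World frame = base frame: x ahead of the robot, y to its left, z up, the work surface at z = 0. Lengths are in mm, angles in rad, forces in N, time in s.
With the tool pointing down it reaches from about 325 to 775 mm from the base axis. Payload 5.5 kg.
Tool frame: the origin (TCP) lies at the very end of the fingers, on their centre line; the grasp point (between the pads) lies 19 mm behind it; z points along the fingers, y is the line along which they close (so a half turn about z gives the same grasp; the last joint's range is limited). The gripper opens to 88 mm and grips with 3 to 60 N. Pads are 20 mm wide; open, the fingers measure 115 mm over their backs; the gripper's body (75 mm by 178 mm) begins 61 mm behind the grasp point.
Start: joints at [-1.224, 0.091, 1.231, -0, 1.82, -0.057], TCP at [235.75, -551.759, 192.031] pointing down, gripper open.
Joint ranges: [-2.87, 2.87], [-0.86, 2.18], [0.17, 2.46], [-1.51, 4.65], [0.06, 2.69], [-2.65, 2.65]. Speed limits (rad/s): [2.57, 2.57, 3.01, 3.14, 3.14, 3.14].

### API

Orientations are given as a unit quaternion [x, y, z, w].
In Python, from plant import env gives the robot as it stands. The module is installed in compiled form; this text tells all that it offers.
- The arm moves only by the shell command python3 -m creep 'ROWS' [OPENING] [FORCE]. ROWS is JSON, a list that holds one entry, the list of rows, each a list of 6 numbers: the shift along the tool's x, y, z in cm, then the turn, a rotation vector about the tool's x, y, z in rad. A call has 1 to 8 rows; each row shifts and turns the commanded pose from where the row before left it, along the tool's axes as they then stand; what a row does not reach is not made up. A row lasts 1/10 s, in which the tool goes at most 50 mm and 8.59 degrees, less where a joint would pass 70% of its speed; a pose out of reach is approached as far as the arm can. A call is refused whole if a number of a shift passes 5 or a number of a turn 0.15, either way. A call with a gripper value outside its range is refused whole. OPENING is the finger opening in cm, from 0 to 8.78, set as the call begins (- or left out, the last holds). The fingers move at their own pace and stop on an object; FORCE is the grip in N (left out, the last holds). Time passes only in rows, so rows that do not move let the fingers close. It gives the time, the measured TCP pose, the force, the opening and the grip force at its end, in the units of the state.
- env.read_state(): the state, without advancing time (a new reading comes with each control period).
- env.capture(name): name is "scene" or "side" or "wrist"; returns a dict with "pixels" (400x640x3 uint8, red, green, blue), "camera_matrix" (3x3 intrinsics, pixels), "k1" (the pictures are not rectified: a ray, as slopes to the right and down, at radius r is drawn at 1 + k1 r^2 times it, then the intrinsics apply), "eye" and "rotation" of the camera in the world. Camera axes: x right, y up, looking along -z (the intrinsics and any distortion apply to the point x, -y, -z); pixel columns grow to the right and rows downward; lengths in mm; the calibration is good to about 2 mm. A picture is of the moment at which its call begins. There is no depth.
- env.hand_in(): hands the job in; it is judged then, once.
The state is a dict: "time_s": time; "qpos": joint angles; "qd": joint speeds; "joint_efforts": joint torques, N m; "eef_pos": TCP position; "ee_rot": TCP orientation; "force": force on the tool from outside, world axes, zero at the start; "torque": the same for the moment, N m; "opening": opening from 0.0 (shut) to 1.0 (fully open); "gripper_force": force on a finger pad.
Only numpy, scipy, OpenCV 4.12 (cv2) and the standard library are available. Lean on these libraries where they do the work, as an engineer would, in place of code of your own. Each camera call takes 0.05 s, during which the arm holds its last target. There are 200 camera calls.

## Working session

There is one attempt and no reset: what is moved stays moved. The work goes in short steps, Python scripts to look and compute and a shell command to move; the robot and the scene stay as the last step left them, time stands still between calls to the robot, and variables do not carry over. Pictures are saved under pics/ and viewed, at most 10 in all, crops included, and the job is handed in when it is done.

```bash
mkdir -p pics; cat > h.py <<'E'
import numpy as np, cv2, json
from plant import env
from scipy.spatial.transform import Rotation as R
def snap(n,f):
    c=env.capture(n); cv2.imwrite('pics/'+f+'.png',c['pixels'][:,:,::-1])
    np.savez('pics/'+f+'.npz',**{k:np.array(v) for k,v in c.items()}); return c
def load(f): return dict(np.load('pics/'+f+'.npz'))
def rot(c):
    r=np.array(c['rotation']); return r if r.shape==(3,3) else R.from_quat(r).as_matrix()
def ray(c,u,v):
    K=np.array(c['camera_matrix']); d=np.array([(u-K[0,2])/K[0,0],(v-K[1,2])/K[1,1]]); k=float(c['k1']); s=d.copy()
    for _ in range(30): s=d/(1+k*(s@s))
    return rot(c)@np.array([s[0],-s[1],-1])
def at(c,u,v,z):
    d=ray(c,u,v); e=np.array(c['eye']); return e+d*(z-e[2])/d[2]
def proj(c,P):
    p=rot(c).T@(np.array(P,float)-np.array(c['eye'])); s=np.array([p[0],-p[1]])/-p[2]
    s=s*(1+float(c['k1'])*(s@s)); K=np.array(c['camera_matrix']); return K[:2,:2]@s+K[:2,2]
def st():
    s=env.read_state(); print(s['time_s'],np.round(s['eef_pos'],1),np.round(s['ee_rot'],4),np.round(s['force'],1),s['opening'],s['gripper_force'])
    return s
E
python3 - <<'E'
from h import *
s=st()
for n in('scene','side'):
    c=snap(n,n+'0'); print(n,c['camera_matrix'],c['k1'],np.round(c['eye']),np.round(c['rotation'],3))
a=cv2.imread('pics/scene0.png');b=cv2.imread('pics/side0.png')
E
```

```text
0.0 [ 235.6 -551.4  190.9] [ 9.797e-01  2.005e-01 -1.000e-04 -9.000e-04] [ 0.8 -0.7  0.3] 0.9971971356362236 0.0
scene [[408.34902332   0.         321.64260901]
 [  0.         408.34902332 204.3774384 ]
 [  0.           0.           1.        ]] 0.03237286860573443 [1342. -247.  948.] [0.319 0.234 0.561 0.727]
side [[421.71056109   0.         314.54488179]
 [  0.         421.71056109 200.58422794]
 [  0.           0.           1.        ]] -0.04517190148415907 [ 306. -854. 1209.] [ 0.334 -0.039 -0.124  0.933]
```

View pics/scene0.png

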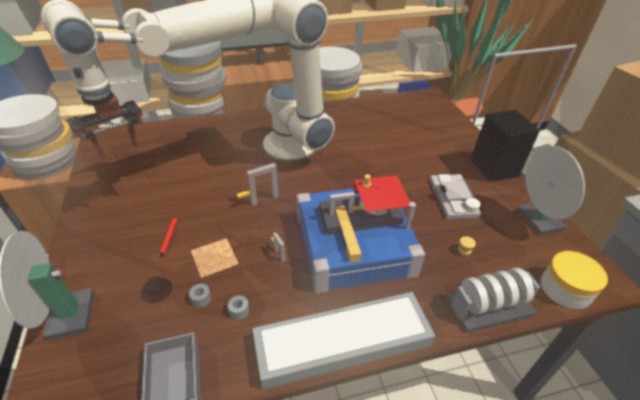

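View pics/side0.png

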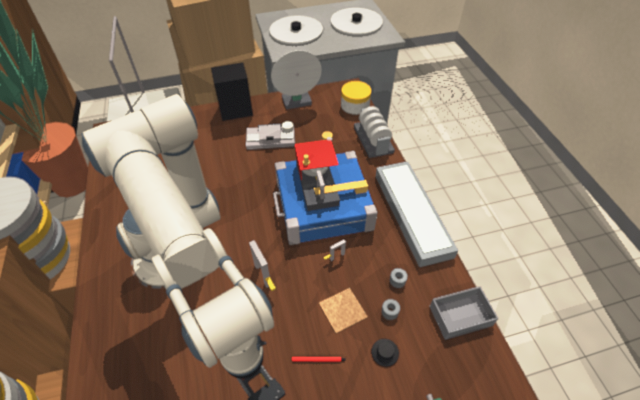

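The scene shows three U-shackles. A large one stands on the table at scene (263,185), a small one at (278,245), and one sits in the lock at (342,200). The one in the lock is the middle-sized and so the one meant. I'll confirm it in enlarged crops.

```bash
python3 - <<'E'
from h import *
a=cv2.imread('pics/scene0.png')[160:295,290:430]; cv2.imwrite('pics/c1.png',cv2.resize(a,None,fx=4.4,fy=4.4,interpolation=cv2.INTER_CUBIC))
a=cv2.imread('pics/side0.png')[125:245,265:385]; cv2.imwrite('pics/c2.png',cv2.resize(a,None,fx=5,fy=5,interpolation=cv2.INTER_CUBIC))
E
```

```text
(no output)
```

View pics/c1.png

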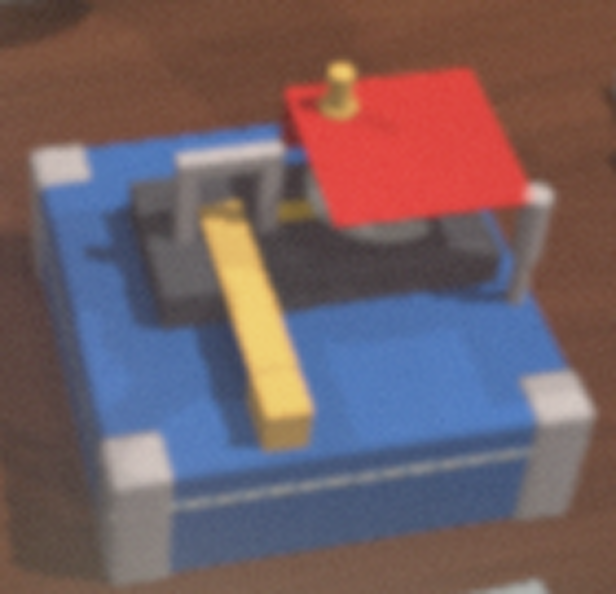

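View pics/c2.png

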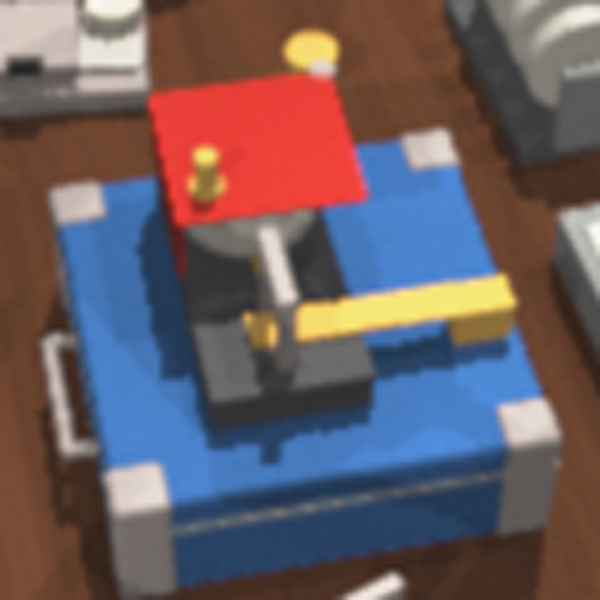

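The middle shackle stands in the lock block: crown at c1 (178,155)–(284,148) and c2 (270,232)–(288,300), on a dark block with a yellow lug facing the dial. That confirms the target. The brass handle is at c1 (341,72) and c2 (206,155). I'll fit the case pose, guard angle and mat.

```bash
cat > fit.py <<'E'
from h import *
from scipy.optimize import least_squares
A=load('scene0');B=load('side0')
a=lambda u,v:(A,np.array([290+u/4.4-.4,160+v/4.4-.4])); b=lambda u,v:(B,np.array([265+u/5-.4,125+v/5-.4]))
obs=[((-150,-150,100),a(33,152)),((150,-150,100),a(105,447)),((150,150,100),a(592,405)),
((-150,-150,100),b(110,475)),((150,-150,100),b(555,415)),((-150,150,100),b(53,190)),((150,150,100),b(450,133))]
W=lambda x,P:np.array([*(R.from_euler('z',x[2]).as_matrix()[:2,:2]@np.array(P[:2])+x[:2]),P[2]])
f=lambda x:np.concatenate([proj(c,W(x,P))-p for P,(c,p) in obs])
r=least_squares(f,[600,0,0],x_scale=[100,100,.1]);x=r.x
print('case',x,np.round(r.fun,1))
def tri(*o):
    M=np.zeros((3,3));v=np.zeros(3)
    for c,p in o:
        d=ray(c,*p);d/=np.linalg.norm(d);Q=np.eye(3)-np.outer(d,d);M+=Q;v+=Q@c['eye']
    return np.linalg.solve(M,v)
Ri=R.from_euler('z',x[2]).as_matrix()
for n,P in(('handle top',tri(a(342,68),b(206,153))),('crown',tri(a(231,152),b(279,266))),('crownL',tri(a(284,148),b(269,230))),('crownR',tri(a(178,155),b(288,300))),
 ('guard dial-side rear corner',tri(a(340,226),b(367,198))),('guard front right',tri(a(285,90),b(180,222))),
 ('mat',tri((A,(215,258)),(B,(343,310))))):
    print(n,np.round(P),'case',np.round(Ri.T@(P-[x[0],x[1],0])))
print('hinge',W(x,(50,135,190)))
for i in(A,B): print(proj(i,W(x,(50,135,194))))
E
python3 fit.py
```

```text
case [ 5.69670083e+02  8.70749310e+01 -8.90956436e-02] [ 2.6 -2.3  2.   6.4  1.1  1.7 -2.4  5.9 -1.7  4.8 -1.3 -2.  -1.4 -0.9]
handle top [525. 119. 228.] case [-47.  28. 228.]
crown [552.  38. 196.] case [-13. -50. 196.]
crownL [555.  72. 195.] case [-13. -16. 195.]
crownR [549.   5. 199.] case [-13. -84. 199.]
guard dial-side rear corner [627.  85. 192.] case [ 57.   3. 192.]
guard front right [500.  93. 195.] case [-70.  -1. 195.]
mat [ 521. -334.   -3.] case [ -11. -424.   -3.]
hinge [631.48376828 217.09057729 190.        ]
[413.459741   203.42576995]
[328.23688666 137.54671328]
```

```bash
sed -i 's/a(105,447)/a(107,490)/;s/a(592,405)/a(594,415)/;s/b(110,475)/b(115,512)/;s/b(555,415)/b(558,437)/' fit.py; python3 fit.py
```

```text
case [ 5.75304251e+02  7.99425136e+01 -6.94842891e-02] [-0.  -0.1  0.7 -0.4 -0.2  0.5 -0.2  0.4  0.6  0.8 -0.1 -0.3 -0.3 -0.3]
handle top [525. 119. 228.] case [-53.  36. 228.]
crown [552.  38. 196.] case [-20. -43. 196.]
crownL [555.  72. 195.] case [-20.  -9. 195.]
crownR [549.   5. 199.] case [-21. -77. 199.]
guard dial-side rear corner [627.  85. 192.] case [ 51.   8. 192.]
guard front right [500.  93. 195.] case [-76.   7. 195.]
mat [ 521. -334.   -3.] case [ -25. -417.   -3.]
hinge [634.55643012 211.14533075 190.        ]
[411.90544004 204.54829832]
[329.53931456 138.48522554]
```

```bash
cat > cs.py <<'E'
from h import *
import sys
X=(575.3,79.94,-0.0695)
Rc=R.from_euler('z',X[2]).as_matrix()
def tc(P): return Rc.T@(np.array(P)-[X[0],X[1],0])
def tw(P): return Rc@np.array(P,float)+[X[0],X[1],0]
def show():
    s=env.read_state(); T=R.from_quat(s['ee_rot']).as_matrix(); x=T[:,0]
    print('t%.1f case'%s['time_s'],np.round(tc(s['eef_pos']),1),'yaw-case %.3f'%(np.arctan2(x[1],x[0])-X[2]),'tilt',np.round(T[2,:2],3),'F',np.round(s['force'],1),'op %.3f g %.1f q6 %.2f'%(s['opening'],s['gripper_force'],s['qpos'][5]))
if __name__=='__main__': show()
E
python3 -m creep '[[[0,0,-1.25,0,0,-0.137],[0,0,-1.25,0,0,-0.137],[0,0,-1.25,0,0,-0.137],[0,0,-1.25,0,0,-0.137],[0,0,-1.25,0,0,-0.137],[0,0,-1.25,0,0,-0.137],[0,0,-1.25,0,0,-0.137],[0,0,-1.25,0,0,-0.137]]]' 5
python3 cs.py
python3 -m creep '[[[4.3,1.5,0,0,0,0],[4.3,1.5,0,0,0,0],[4.3,1.5,0,0,0,0],[4.3,1.5,0,0,0,0],[4.3,1.5,0,0,0,0],[4.3,1.5,0,0,0,0],[4.3,1.5,0,0,0,0],[4.3,1.5,0,0,0,0]]]' >/dev/null
python3 -m creep '[[[4.3,1.5,0,0,0,0],[4.3,1.5,0,0,0,0],[4.3,1.5,0,0,0,0],[4.3,1.5,0,0,0,0],[4.3,1.5,0,0,0,0],[4.3,1.5,0,0,0,0],[2,1,0,0,0,0],[0,0,0,0,0,0]]]'
python3 cs.py
```

```text
time_s: 0.9
eef_pos: [235.7, -551.6, 291.9]
ee_rot: [0.73, 0.684, 0.0, -0.001]
force: [0.3, -0.3, 0.2]
opening: 0.568
gripper_force: 0.0
t0.9 case [-294.9 -653.6  291.9] yaw-case 1.575 tilt [ 0.001 -0.   ] F [ 0.3 -0.3  0.2] op 0.568 g 0.0 q6 -1.16
time_s: 2.5
eef_pos: [499.8, 55.6, 290.5]
ee_rot: [0.73, 0.683, -0.001, -0.001]
force: [-1.0, -0.1, -0.1]
opening: 0.571
gripper_force: 0.0
t2.5 case [-73.6 -29.6 290.5] yaw-case 1.573 tilt [ 0.    -0.003] F [-1.  -0.1 -0.1] op 0.571 g 0.0 q6 0.11
```

```bash
python3 -m creep '[[[3.3,1,0,0,0,0],[3.3,1,0,0,0,0],[0,0,0,0,0,0],[0,0,0,0,0,0]]]'>/dev/null; python3 cs.py; python3 - <<'E'
from cs import *
c=snap('wrist','w1'); print(np.round(tc(c['eye'])))
for P in((-53,36,224),(-20,-43,195)): print(proj(c,tw(P)))
E
```

```text
t2.9 case [-54.   33.2 291.6] yaw-case 1.570 tilt [-0.001 -0.001] F [ 1.   0.6 -0.4] op 0.567 g 0.0 q6 0.23
[-53. 102. 484.]
[320.97936875 195.97852239]
[357.15211732 271.99077067]
```

View pics/w1.png

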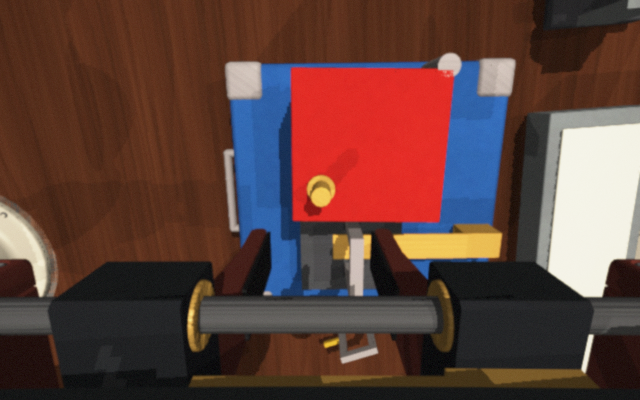

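The wrist view shows the handle top at (321,196), just as predicted, and the guard almost shut. Next I descend and grip the post.

```bash
python3 -m creep '[[[0.3,0.1,2.5,0,0,0],[0,0,2.5,0,0,0],[0,0,2.5,0,0,0],[0,0,1.6,0,0,0],[0,0,0,0,0,0],[0,0,0,0,0,0]]]'; python3 cs.py
python3 -m creep '[[[0,0,0,0,0,0],[0,0,0,0,0,0],[0,0,0,0,0,0],[0,0,0,0,0,0],[0,0,0,0,0,0],[0,0,0,0,0,0]]]' 0.8 15 ; python3 cs.py
```

```text
time_s: 3.55
eef_pos: [525.0, 119.3, 201.9]
ee_rot: [0.732, 0.681, 0.0, 0.0]
force: [-0.7, -0.4, 0.9]
opening: 0.57
gripper_force: 0.0
t3.5 case [-52.9  35.7 201.9] yaw-case 1.568 tilt [-0.     0.001] F [-0.7 -0.4  0.9] op 0.570 g 0.0 q6 0.23
time_s: 4.15
eef_pos: [525.2, 120.5, 201.1]
ee_rot: [0.732, 0.682, 0.0, -0.0]
force: [0.1, 0.2, 0.2]
opening: 0.101
gripper_force: 0.0
t4.2 case [-52.8  37.  201.1] yaw-case 1.569 tilt [0. 0.] F [0.1 0.2 0.2] op 0.101 g 0.0 q6 0.23
```

```bash
python3 - <<'E'
from cs import *
c=snap('wrist','w2'); a=snap('scene','s2');b=snap('side','d2')
a=cv2.imread('pics/scene0.png')*0+cv2.imread('pics/s2.png'); b=cv2.imread('pics/d2.png')
f=lambda i:cv2.resize(i,(400,400),interpolation=cv2.INTER_CUBIC)
w=cv2.imread('pics/w2.png')
cv2.imwrite('pics/m2.png',np.hstack([f(a[140:240,320:420]),f(b[110:210,270:370])]))
E
```

```text
(no output)
```

View pics/m2.png

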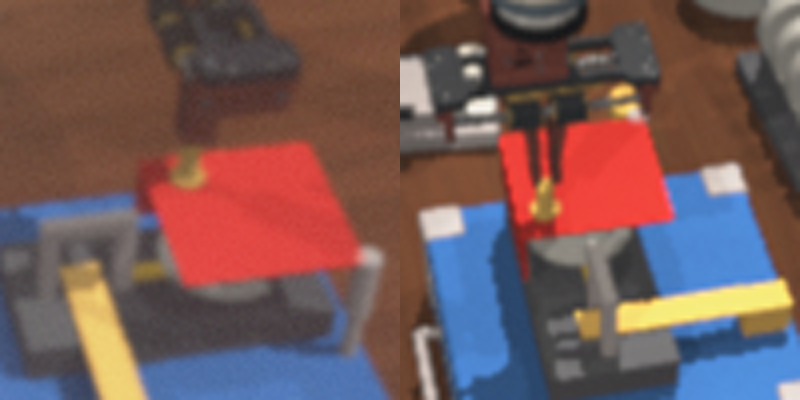

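The fingertips show at m2 left (195,140) and right (545,195), seemingly above or beyond the handle. I'll compare that with where the TCP should project.

```bash
python3 - <<'E'
from cs import *
p=env.read_state()['eef_pos']
A=load('s2');B=load('d2')
for P in (p,tw((-53,36,224)),tw((-53,36,194)),np.array(p)+[0,0,20]):
  q=proj(A,P);r=proj(B,P);print(np.round((q-[320,140])*4),np.round((r-[270,110])*4+[400,0]))
E
```

```text
[187. 170.] [543. 203.]
[189. 144.] [542. 184.]
[185. 177.] [543. 209.]
[189. 148.] [543. 185.]
```

```bash
python3 - <<'E'
from cs import *
f=lambda i:cv2.resize(i,(400,500),interpolation=cv2.INTER_CUBIC)
a=cv2.imread('pics/s2.png');b=cv2.imread('pics/d2.png')
cv2.imwrite('pics/m3.png',np.hstack([f(a[145:195,347:387]),f(b[125:175,286:326])]))
E
```

```text
(no output)
```

View pics/m3.png

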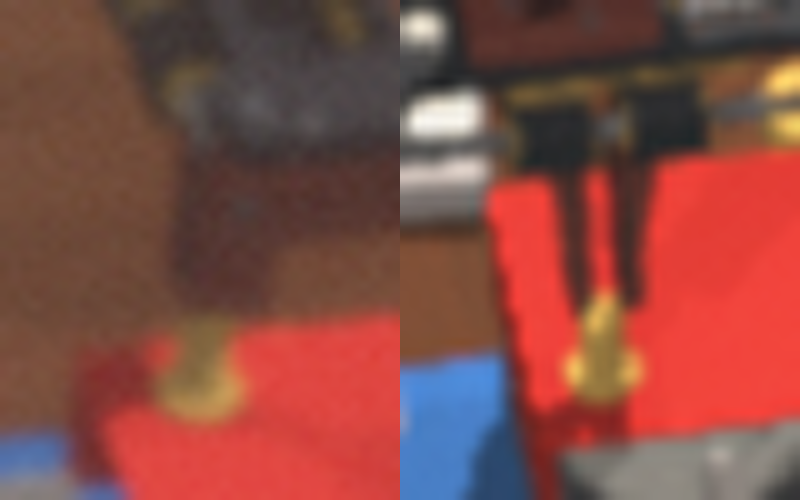

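```bash
python3 - <<'E'
from cs import *
C=load('w1'); 
for z in (291.6,301,311,321):
  print(z,[np.round(proj(C,tw((-54+s*25,33.2,z)))) for s in(-1,1)])
D=load('side0');S=load('scene0')
for z in(191,211,231):
  print(z,[np.round(proj(c,(235.7,-551.5,z))) for c in(D,S)], [np.round(proj(c,np.array([235.7,-551.5,z])+s*44*np.array([.39,-.92,0]))) for c in(S,) for s in(-1,1)])
a=cv2.imread('pics/scene0.png')[90:170,60:160]
cv2.imwrite('pics/g0.png',cv2.resize(a,None,fx=6,fy=6,interpolation=cv2.INTER_CUBIC))
E
```

```text
291.6 [array([277., 229.]), array([362., 229.])]
301 [array([275., 234.]), array([364., 234.])]
311 [array([272., 241.]), array([366., 241.])]
321 [array([270., 248.]), array([369., 248.])]
191 [array([256., 389.]), array([122., 159.])] [array([137., 154.]), array([107., 164.])]
211 [array([255., 386.]), array([120., 154.])] [array([135., 148.]), array([105., 159.])]
231 [array([254., 384.]), array([118., 148.])] [array([133., 143.]), array([102., 153.])]
```

View pics/g0.png

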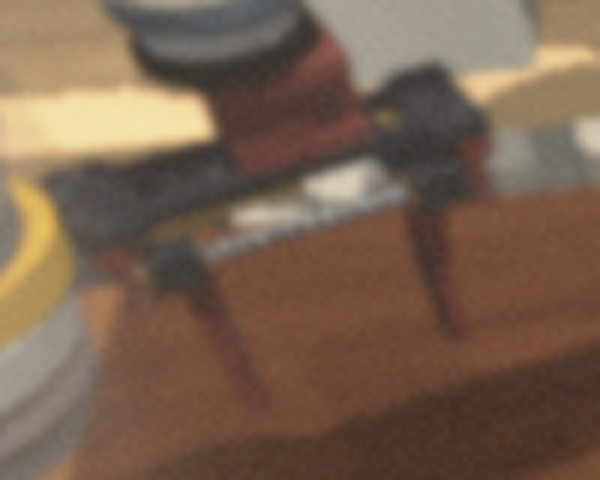

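At the start pose the fingertips appear at scene (104,158) and (136,146). That is about 20 mm higher than the reported TCP, so the fingers closed just above the post. I'll open, go lower gently while watching the force, and regrip.

```bash
python3 -m creep '[[[0,0,0,0,0,0],[0,0,0,0,0,0],[0,0,0,0,0,0],[0,0,0,0,0,0]]]' 4 15 >/dev/null; python3 -m creep '[[[-0.1,0,0.4,0,0,0],[0,0,0.4,0,0,0],[0,0,0.4,0,0,0],[0,0,0,0,0,0]]]'>/dev/null; python3 cs.py
python3 -m creep '[[[0,0,0.2,0,0,0],[0,0,0.2,0,0,0],[0,0,0,0,0,0]]]'>/dev/null; python3 cs.py
python3 -m creep '[[[0,0,0,0,0,0],[0,0,0,0,0,0],[0,0,0,0,0,0],[0,0,0,0,0,0],[0,0,0,0,0,0]]]' 0.8 15 ; python3 cs.py
```

```text
t5.1 case [-53.2  35.8 187.9] yaw-case 1.569 tilt [-0.    -0.002] F [-0.2  0.  -0.6] op 0.460 g 0.0 q6 0.23
t5.4 case [-52.9  35.9 184.8] yaw-case 1.569 tilt [-0. -0.] F [-0.9 -0.4 -0.2] op 0.454 g 0.0 q6 0.23
time_s: 5.9
eef_pos: [524.8, 119.1, 185.1]
ee_rot: [0.732, 0.681, -0.0, -0.0]
force: [-2.2, -0.8, 1.2]
opening: 0.171
gripper_force: 15.0
t5.9 case [-53.1  35.6 185.1] yaw-case 1.569 tilt [-0.001 -0.001] F [-2.2 -0.8  1.2] op 0.171 g 15.0 q6 0.23
```

```bash
python3 - <<'E'
import numpy as np
a=-2.375-.1*np.arange(17); p=14.3*np.c_[np.sin(a),np.cos(a)]
print(np.round(np.diff(np.round(p,2),axis=0),2).tolist())
E
```

```text
[[1.08, -0.94], [1.16, -0.83], [1.25, -0.7], [1.3, -0.58], [1.36, -0.44], [1.4, -0.31], [1.42, -0.17], [1.43, -0.02], [1.42, 0.12], [1.41, 0.26], [1.37, 0.4], [1.33, 0.53], [1.26, 0.67], [1.19, 0.78], [1.11, 0.91], [1.02, 1.01]]
```

```bash
python3 -m creep '[[[1.08,-0.94,0,0,0,0],[1.16,-0.83,0,0,0,0],[1.25,-0.7,0,0,0,0],[1.3,-0.58,0,0,0,0],[0,0,0,0,0,0]]]' - 12 >/dev/null; python3 cs.py
python3 -m creep '[[[1.36,-0.44,0,0,0,0],[1.4,-0.31,0,0,0,0],[1.42,-0.17,0,0,0,0],[1.43,-0.02,0,0,0,0],[0,0,0,0,0,0]]]'>/dev/null; python3 cs.py
python3 -m creep '[[[1.42,0.12,0,0,0,0],[1.41,0.26,0,0,0,0],[1.37,0.4,0,0,0,0],[1.33,0.53,0,0,0,0],[0,0,0,0,0,0]]]'>/dev/null; python3 cs.py
python3 -m creep '[[[1.26,0.67,0,0,0,0],[1.19,0.78,0,0,0,0],[1.11,0.91,0,0,0,0],[1.02,1.01,0,0,0,0],[0,0,0,0,0,0]]]'>/dev/null; python3 cs.py
```

```text
t6.4 case [-84.4  86.1 185.1] yaw-case 1.572 tilt [ 0.001 -0.   ] F [-1.5 -0.   0.8] op 0.171 g 12.0 q6 0.34
t6.9 case [-94.4 142.7 185. ] yaw-case 1.573 tilt [ 0.002 -0.003] F [-7.9  0.8  2.8] op 0.176 g 12.0 q6 0.44
t7.4 case [-82.6 199.9 184.8] yaw-case 1.575 tilt [ 0.004 -0.006] F [-11.3   7.1   3. ] op 0.174 g 12.0 q6 0.52
t7.9 case [-49.5 248.5 184.5] yaw-case 1.578 tilt [ 0.009 -0.006] F [-11.8  15.    0.5] op 0.170 g 12.5 q6 0.55
```

```bash
python3 -m creep '[[[0,0,0,0,0,0],[0,0,0,0,0,0],[0,0,0,0,0,0],[0,0,0,0,0,0]]]' 4.5 >/dev/null; python3 cs.py
python3 -m creep '[[[0,0,-3,0,0,0],[0,0,-3,0,0,0],[0,0,-3,0,0,0],[-3,0.3,0,0,0,0],[-4,0.3,0,0,0,0],[-4,0.3,0,0,0,0],[-2,0.3,0,0,0,0],[0,0,0,0,0,0]]]' >/dev/null; python3 cs.py
python3 - <<'E'
from cs import *
snap('wrist','w4');snap('scene','s4');snap('side','d4')
a=cv2.imread('pics/s4.png')[150:250,300:430];b=cv2.imread('pics/d4.png')[110:220,265:385];w=cv2.imread('pics/w4.png')[20:260,140:540]
x=np.hstack([cv2.resize(a,(390,300),interpolation=cv2.INTER_CUBIC),cv2.resize(b,(327,300),interpolation=cv2.INTER_CUBIC)])
w=cv2.resize(w,(500,300)); w=cv2.copyMakeBorder(w,0,0,0,217,cv2.BORDER_CONSTANT)
cv2.imwrite('pics/m4.png',np.vstack([x,w]))
E
```

```text
t8.3 case [-45.3 240.9 185. ] yaw-case 1.569 tilt [0. 0.] F [-0.3 -0.2 -0.4] op 0.489 g 0.0 q6 0.55
t9.1 case [-33.1 108.1 275.8] yaw-case 1.565 tilt [-0.     0.002] F [-0.3  0.6  0.6] op 0.512 g 0.0 q6 0.35
```

View pics/m4.png

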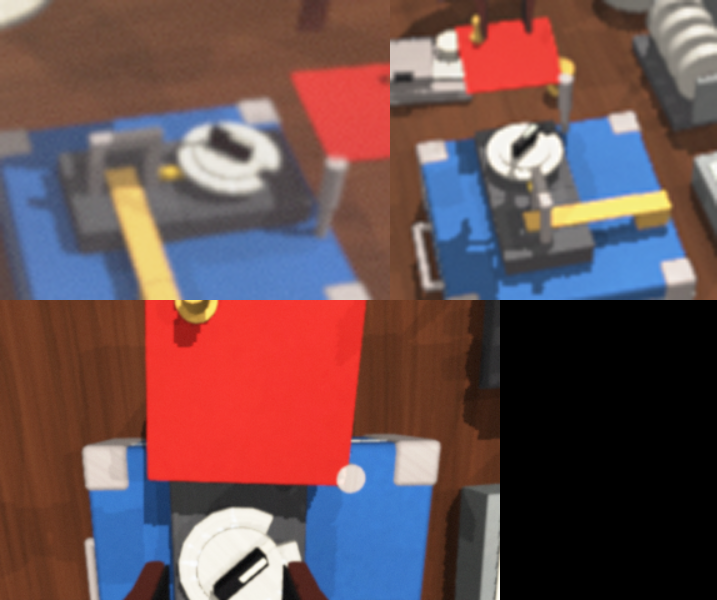

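The guard stands open about 90° (wrist m4: roof edges parallel to the case). The dial's ridge is at m4 (241,574), its white half towards the upper right, and the notch is at (285,535). Now I measure the ridge axis and centre.

```bash
python3 - <<'E'
from cs import *
W=load('w4');g=W['pixels'].max(2)[205:285,285:385].copy() if 0 else W['pixels'].max(2)
m=((g<70)*255).astype(np.uint8); n,l,s,c=cv2.connectedComponentsWithStats(m)
for i in range(1,n):
    x,y,w,h,a=s[i]
    if a>80 and 290<c[i][0]<380 and 200<c[i][1]<275: 
        pts=cv2.boxPoints(cv2.minAreaRect(np.argwhere(l==i)[:,::-1].astype(np.float32)))
        print(s[i],np.round(c[i]),np.round([tc(at(W,*p,177))[:2] for p in pts],1).tolist())
print([np.round(tc(at(W,*p,177))[:2],1).tolist() for p in((316,253.6),(352,224),(332.8,239.2))], 'notch',np.round(tc(at(W,368,208,151))[:2],1))
# cross-check scene/side views
A=load('s4');B=load('d4')
print('side/scene ridge', tc(at(A,300+231/3,150+143/3,177)), tc(at(B,265+(523-390)*120/327,110+145*110/300,177)))
E
```

```text
[311 219  41  43 575] [328. 241.] [[-44.4, 52.5], [-10.6, 83.6], [-1.2, 72.4], [-35.1, 40.8]]
[[-36.6, 49.2], [-4.4, 77.3], [-21.4, 63.0]] notch [13.1 84.4]
side/scene ridge [-10.71728778  57.29783836 177.        ] [-24.66832054  42.95144275 177.        ]
```

```bash
python3 - <<'E'
from cs import *
W=load('w4');A=load('s4');B=load('d4')
exec(open('fit.py').read().split('def tri')[1].join(['def tri','']).split('Ri=')[0])
print('eye',tc(W['eye']),'proj caps',proj(W,tw((-150,150,100))),proj(W,tw((150,150,100))),'seen (209,138),(491,133)')
print('handle proj? hinge top seen (420.8,162)->', np.round(tc(at(W,420.8,162,194))))
print('ridge tri',np.round(tc(tri((A,(377,197.7)),(B,(313.8,163.2)))),1))
# silvery disc centroid by threshold
for n,c,(x0,x1,y0,y1) in(('scene',A,(355,398,185,220)),('side',B,(295,332,150,182))):
    p=c['pixels'][y0:y1,x0:x1].astype(int); m=(p.min(2)>150)
    l=np.argwhere(m)[:,::-1]+[x0,y0]; (cx,cy),ax,an=cv2.fitEllipse(cv2.convexHull(l.astype(np.float32)))
    print(n,m.sum(),cx,cy,ax,tc(at(c,cx,cy,151)))
E
```

```text
eye [-32.32012816 176.46828464 468.24697776] proj caps [207.6563034  135.34461643] [494.45459211 133.36718216] seen (209,138),(491,133)
handle proj? hinge top seen (420.8,162)-> [ 48. 135. 194.]
ridge tri [-22.8  60.6 162.5]
scene 543 377.5545349121094 199.02679443359375 (29.472339630126953, 35.293182373046875) [-31.75546759  68.31340368 151.        ]
side 356 315.65423583984375 167.9402313232422 (24.069530487060547, 31.935901641845703) [-18.25727434  44.07897268 151.        ]
```

Three views agree on a dial axis near case (-21,61). I'll put the wrist camera straight above it for a clean measurement.

```bash
python3 -m creep '[[[-4,0.3,0,0,0,0],[-4,0.4,0,0,0,0],[-3.7,0.4,0,0,0,0],[0,0,0,0,0,0],[0,0,0,0,0,0]]]' >/dev/null; python3 cs.py
python3 - <<'E'
from cs import *
W=snap('wrist','w5'); print(tc(W['eye']), proj(W,tw((-21,61,177))))
u,v=proj(W,tw((-21,61,177))).astype(int)
i=W['pixels'][v-90:v+170,max(u-150,0):u+150]
cv2.imwrite('pics/w5c.png',cv2.resize(i[:,:,::-1],None,fx=2.3,fy=2.3,interpolation=cv2.INTER_CUBIC)); print(u,v,i.shape)
E
```

```text
t9.8 case [-22.9  -5.4 274.9] yaw-case 1.569 tilt [ 0.001 -0.   ] F [0.2 0.1 0.1] op 0.514 g 0.0 q6 0.15
[-22.07176494  62.75284364 467.4361825 ] [321.75960943 111.14587585]
321 111 (260, 300, 3)
```

View pics/w5c.png

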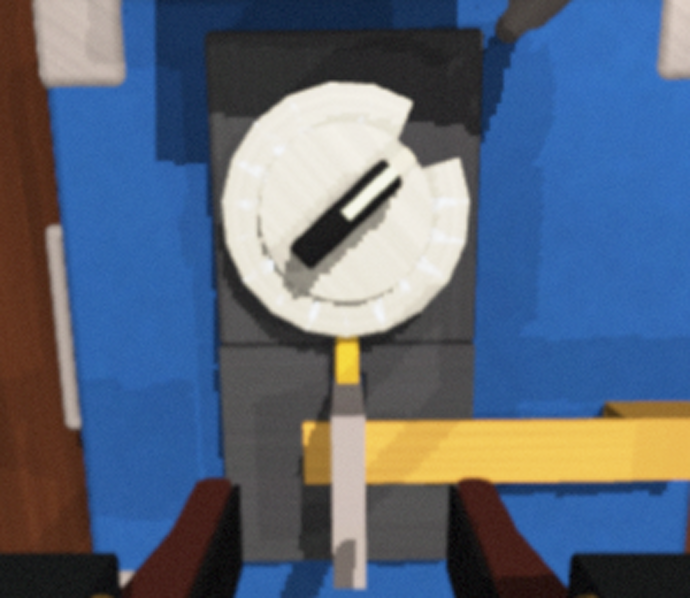

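The view is clean. The ridge runs from w5c (302,257) to (393,172) and its centre is (348,215). The notch centre is at (436,129), the lug at (347,360) and the crown bar top runs from (348,416) to (348,588).

```bash
python3 - <<'E'
from cs import *
W=load('w5'); f=lambda u,v,z:np.round(tc(at(W,171+u/2.3,21+v/2.3,z)),1)[:2]
a,b=f(302,257.5,177),f(393.5,172.5,177);d=b-a
print(a,b,(a+b)/2,np.linalg.norm(d),np.arctan2(d[1],d[0]))
c=f(346,208,151);n=f(436,129,151)-c;print('disc',c,'notch',np.arctan2(n[1],n[0]))
print('crown',f(348,416,195),f(348,588,195))
E
```

```text
[-37.1  43.6] [-4.6 72.7] [-20.85  58.15] 43.624075921445026 0.7302593056816307
disc [-21.2  60.6] notch 0.7008005575883256
crown [-20.7 -10.6] [-20.7 -77.5]
```

```bash
python3 -m creep '[[[3.2,0.1,0,0,0,0],[3.2,0.1,0,0,0,0],[0,0,0,0,0,-0.143],[0,0,0,0,0,-0.143],[0,0,0,0,0,-0.143],[0,0,0,0,0,-0.143],[0,0,0,0,0,-0.143],[0,0,0,0,0,-0.143]]]' 3 20 >/dev/null
python3 -m creep '[[[0,0,0,0,0,-0.143],[0,0,0,0,0,-0.143],[0,0,0,0,0,-0.143],[0,0,0,0,0,-0.143],[0,0,0,0,0,-0.143],[0,0,0,0,0,-0.143],[0,0,0,0,0,-0.143],[0,0,0,0,0,-0.143]]]' >/dev/null
python3 -m creep '[[[0,0,0,0,0,-0.143],[0,0,0,0,0,-0.143],[0,0,0,0,0,0],[0,0,0,0,0,0]]]' >/dev/null; python3 cs.py
```

```text
t11.8 case [-21.2  59.3 274.9] yaw-case -2.428 tilt [0. 0.] F [0.3 0.7 0.1] op 0.343 g 0.0 q6 -2.03
```

```bash
python3 -m creep '[[[0,0,4,0,0,0],[0,0,3.5,0,0,0],[0,0,2.5,0,0,0],[0,0,1.5,0,0,0],[0,0,0.5,0,0,0],[0,0,0,0,0,0]]]' >/dev/null; python3 cs.py
python3 -m creep '[[[0,0,0.4,0,0,0],[0,0,0.4,0,0,0],[0,0,0.4,0,0,0],[0,0,0,0,0,0]]]' >/dev/null; python3 cs.py
python3 -m creep '[[[0,0,0,0,0,0],[0,0,0,0,0,0],[0,0,0,0,0,0],[0,0,0,0,0,0],[0,0,0,0,0,0]]]' 0.4 30 >/dev/null; python3 cs.py
```

```text
t12.4 case [-20.9  58.2 155.2] yaw-case -2.427 tilt [0. 0.] F [0.1 0.3 0.7] op 0.341 g 0.0 q6 -2.03
t12.8 case [-21.   57.9 142.6] yaw-case -2.426 tilt [0.001 0.   ] F [-0.5  0.2  0.2] op 0.343 g 0.0 q6 -2.03
t13.3 case [-21.8  59.3 143.3] yaw-case -2.425 tilt [-0.     0.003] F [-2.9  3.9  0.7] op 0.131 g 30.0 q6 -2.03
```

```bash
python3 -m creep '[[[0,0,0,0,0,0.1],[0,0,0,0,0,0.1],[0,0,0,0,0,0.1],[0,0,0,0,0,0.1],[0,0,0,0,0,0.1],[0,0,0,0,0,0.1],[0,0,0,0,0,0.1],[0,0,0,0,0,0.1]]]' >/dev/null; python3 cs.py
python3 -m creep '[[[0,0,0,0,0,0.1],[0,0,0,0,0,0.1],[0,0,0,0,0,0.1],[0,0,0,0,0,0.1],[0,0,0,0,0,0.1],[0,0,0,0,0,0.1],[0,0,0,0,0,0.1],[0,0,0,0,0,0.1]]]' >/dev/null; python3 cs.py
python3 -m creep '[[[0,0,0,0,0,0.1],[0,0,0,0,0,0.1],[0,0,0,0,0,0.1],[0,0,0,0,0,0.1],[0,0,0,0,0,0.1],[0,0,0,0,0,0.1],[0,0,0,0,0,0.1],[0,0,0,0,0,0]]]' >/dev/null; python3 cs.py
```

```text
t14.1 case [-21.8  58.9 143.3] yaw-case 3.055 tilt [0.002 0.001] F [-2.2  3.2  1.1] op 0.131 g 30.2 q6 -1.23
t14.9 case [-21.9  58.6 143.3] yaw-case 2.254 tilt [ 0.002 -0.001] F [-4.4  2.   1. ] op 0.129 g 30.0 q6 -0.43
t15.7 case [-22.2  58.4 143.2] yaw-case 1.555 tilt [ 0.001 -0.003] F [-5.8  2.3  2.4] op 0.130 g 30.0 q6 0.27
```

```bash
python3 -m creep '[[[0,0,0,0,0,0],[0,0,0,0,0,0],[0,0,0,0,0,0],[0,0,-4,0,0,0],[0,0,-4.5,0,0,0],[0,0,-4.7,0,0,0],[-3.2,0,0,0,0,0],[-3.2,0,0,0,0,0]]]' 4 20 >/dev/null;python3 -m creep '[[[0,0,0,0,0,0],[0,0,0,0,0,0]]]' >/dev/null; python3 cs.py
python3 - <<'E'
from cs import *
W=snap('wrist','w6'); g=W['pixels'].astype(int)
m=g.max(2)
# bright rim along r=42 around the axis, z 151; ridge dark & line white on z177
for r in(38,42,45):
    s=''
    for a in range(0,360,6):
        u,v=proj(W,tw((-21+r*np.cos(np.radians(a)),60+r*np.sin(np.radians(a)),151))); s+='#' if g[int(round(v)),int(round(u))].min()>140 else '.'
    print(r,s)
b=((m<60)*255).astype(np.uint8); n,l,st_,c=cv2.connectedComponentsWithStats(b)
u,v=proj(W,tw((-21,59,177)))
for i in range(1,n):
    if st_[i][4]>60 and abs(c[i]-[u,v]).max()<15:
        P=np.array([tc(at(W,x,y,177))[:2] for y,x in np.argwhere(l==i)]); w=np.linalg.svd(P-P.mean(0))[2][0]; print('dark',st_[i],P.mean(0),np.degrees(np.arctan2(w[1],w[0])))
E
```

```text
t16.7 case [-21.6  -6.4 275. ] yaw-case 1.556 tilt [0. 0.] F [-0.8  0.5 -0.2] op 0.455 g 0.0 q6 0.16
38 ###########################################.....############
42 ###########################################.....############
45 ###########################################.....############
dark [311  85  14  56 495] [-22.07964716  63.93154387] -91.83594981112678
```

```bash
python3 - <<'E'
from cs import *
W=load('w6'); g=W['pixels'].astype(int)
for r in(36,40,44):
    e=[a for a in np.arange(245,295,.5) if g[tuple(np.round(proj(W,tw((-21+r*np.cos(np.radians(a)),60+r*np.sin(np.radians(a)),151)))).astype(int)[::-1])].min()<=140]; print(r,e[0],e[-1],np.mean(e))
# mat refine: corner detection from scene0/side0 by cork colour
for n in('scene0','side0'):
    c=load(n); h=cv2.cvtColor(c['pixels'],cv2.COLOR_RGB2HSV); u0,v0=(215,258) if n[1]=='c' else (343,310)
    P=c['pixels'].astype(int); ref=np.median(P[v0-5:v0+6,u0-5:u0+6].reshape(-1,3),0)
    m=(abs(P-ref).max(2)<60).astype(np.uint8); m=cv2.morphologyEx(m,cv2.MORPH_OPEN,np.ones((3,3))); n_,l,s,_=cv2.connectedComponentsWithStats(m); k=l[v0,u0]
    pts=cv2.boxPoints(cv2.minAreaRect(np.argwhere(l==k)[:,::-1].astype(np.float32)))
    q=np.array([at(c,x,y,4)[:2] for y,x in np.argwhere(l==k)]); r=cv2.minAreaRect(q.astype(np.float32)); print(n,ref,s[k],q.mean(0),r)
E
```

```text
36 250.5 282.5 266.5
40 256.5 282.5 269.5
44 255.0 283.5 269.25
scene0 [221. 170. 120.] [ 191  238   47   39 1159] [ 521.06480627 -335.52154409] ((519.083740234375, -335.2911376953125), (115.29349517822266, 111.99170684814453), 12.49764347076416)
side0 [223. 169. 116.] [ 320  289   47   43 1225] [ 519.27857983 -336.38266865] ((519.4179077148438, -335.1125793457031), (111.18861389160156, 111.65174102783203), 12.051006317138672)
```

The notch centre is at 269–270° of the case frame, which is the lug's direction, so the dial is at 0. Now I grasp the crown.

```bash
python3 -m creep '[[[-3.8,0.1,0,0,0,-0.015],[0,0,3.5,0,0,0],[0,0,3.5,0,0,0],[0,0,3,0,0,0],[0,0,1.5,0,0,0],[0,0,0.9,0,0,0],[0,0,0,0,0,0]]]' 4 >/dev/null; python3 cs.py
python3 -m creep '[[[0,0,0,0,0,0],[0,0,0,0,0,0],[0,0,0,0,0,0],[0,0,0,0,0,0],[0,0,0,0,0,0]]]' 0.4 40 >/dev/null; python3 cs.py
```

```text
t17.4 case [-21.5 -43.5 150.5] yaw-case 1.573 tilt [-0.    -0.001] F [ 0.1 -0.  -0.4] op 0.455 g 0.0 q6 0.07
t17.9 case [-20.9 -44.1 151.9] yaw-case 1.572 tilt [0.    0.001] F [-1.  -0.3  2.7] op 0.131 g 40.0 q6 0.07
```

Gripped, with the opening at 12 mm. Now a slow pull straight up.

```bash
python3 -m creep '[[[0,0,-0.4,0,0,0],[0,0,-0.4,0,0,0],[0,0,0,0,0,0]]]' >/dev/null; python3 cs.py
python3 -m creep '[[[0,0,-0.6,0,0,0],[0,0,-0.6,0,0,0],[0,0,-0.6,0,0,0],[0,0,-0.6,0,0,0],[0,0,0,0,0,0]]]' >/dev/null; python3 cs.py
python3 -m creep '[[[0,0,-1,0,0,0],[0,0,-1,0,0,0],[0,0,-1.5,0,0,0],[0,0,-2,0,0,0],[0,0,-2,0,0,0],[0,0,-2,0,0,0],[0,0,0,0,0,0]]]' >/dev/null; python3 cs.py
```

```text
t18.2 case [-21.2 -44.1 159.4] yaw-case 1.572 tilt [0. 0.] F [ 0.7 -0.4 -2.5] op 0.133 g 40.0 q6 0.07
t18.8 case [-20.7 -44.  184.6] yaw-case 1.572 tilt [0.    0.002] F [-0.2 -0.1 -1.9] op 0.136 g 40.0 q6 0.07
t19.4 case [-20.4 -44.  282.3] yaw-case 1.572 tilt [0.001 0.006] F [ 0.1  0.2 -1.8] op 0.131 g 40.0 q6 0.07
```

```bash
python3 -m creep '[[[-2,-0.1,0,0,0,0],[-3.2,-0.1,0,0,0,0],[-4,-0.1,0,0,0,0],[-4,-0.1,0,0,0,0],[-4,0,0,0,0,0],[-4,0,0,0,0,0],[-4,0,0,0,0,0],[-4,0,0,0,0,0]]]' >/dev/null
python3 -m creep '[[[-4,-0.1,0,0,0,0],[-2.7,-0.1,0,0,0,0],[-1.5,0,0,0,0,0],[0,0,0,0,0,0],[0,0,0,0,0,0],[0,0,2,0,0,0],[0,0,2,0,0,0],[0,0,2,0,0,0]]]' >/dev/null
python3 -m creep '[[[0,0,1.5,0,0,0],[0,0,0.5,0,0,0],[0,0,0,0,0,0],[0,0,0,0,0,0],[0,0,0,0,0,0]]]'; python3 cs.py
```

```text
time_s: 21.55
eef_pos: [520.2, -335.2, 199.6]
ee_rot: [0.731, 0.683, 0.0, 0.001]
force: [-0.1, -0.0, -2.8]
opening: 0.133
gripper_force: 40.0
t21.6 case [ -26.2 -418.   199.6] yaw-case 1.573 tilt [-0.001  0.002] F [-0.1 -0.  -2.8] op 0.133 g 40.0 q6 -0.56
```

```bash
python3 -m creep '[[[0,0,-0.2,0,0,0],[0,0,0,0,0,0],[0,0,0,0,0,0],[0,0,0,0,0,0],[0,0,0,0,0,0]]]' >/dev/null; python3 cs.py
python3 - <<'E'
from cs import *
pts={'scene':dict(coreA=(200,295),coreB=(237,306),hub=(156,289),pencil=(169,236),loupe=(467,245),splicer=(455,195),small=(278,245),large=(263,185)),
'side':dict(coreA=(399,278),coreB=(391,310),hub=(385,351),pencil=(316,359),loupe=(327,136),splicer=(262,135),small=(336,252),large=(262,262))}
p=env.read_state()['eef_pos']
for n in pts:
    c=snap(n,n+'9'); a=load(n+'0')['pixels'].astype(int); b=c['pixels'].astype(int); d=abs(cv2.GaussianBlur((a-b).astype(np.float32),(3,3),0)).max(2)
    print(n,{k:(int(np.median(d[v-12:v+13,u-12:u+13])),int(np.percentile(d[v-12:v+13,u-12:u+13],95))) for k,(u,v) in pts[n].items()})
    h=cv2.cvtColor(c['pixels'],cv2.COLOR_RGB2HSV); y=np.argwhere((h[...,0]>20)&(h[...,0]<32)&(h[...,1]>150)&(h[...,2]>90))[:,::-1]
    q=tc(p)+[0,27.5+14,0]; q[2]=150+37.5; e=proj(c,tw(q)); near=y[np.abs(y-e).max(1)<20]; print('lug pred',e,'seen',near.mean(0) if len(near) else None,len(near))
    # dial: notch = dark samples along rim
    for r in(40,44):
        print(''.join('#' if b[tuple(np.round(proj(c,tw((-21+r*np.cos(t),60+r*np.sin(t),151)))).astype(int)[::-1])].min()>120 else '.' for t in np.radians(np.arange(0,360,6))))
    print('guard red centroid now/after opening', [np.round(np.argwhere((i[...,0].astype(int)>150)&(i[...,1]<80)&(i[...,2]<80))[:,::-1].mean(0),1) for i in(c['pixels'][:220,250:],load({'scene':'s4','side':'d4'}[n])['pixels'][:220,250:])])
E
```

```text
t22.1 case [ -26.7 -418.1  200. ] yaw-case 1.572 tilt [ 0. -0.] F [ 0.2 -0.2 -2.1] op 0.133 g 40.0 q6 -0.56
scene {'coreA': (1, 2), 'coreB': (1, 2), 'hub': (2, 4), 'pencil': (4, 59), 'loupe': (3, 19), 'splicer': (14, 115), 'small': (1, 7), 'large': (1, 3)}
lug pred [218.65852961 210.01264395] seen [223.47222222 208.25      ] 36
#####################....##################.....############
###########################################....#############
guard red centroid now/after opening [array([173.5, 187.6]), array([173.1, 187.6])]
side {'coreA': (3, 5), 'coreB': (3, 5), 'hub': (2, 3), 'pencil': (3, 36), 'loupe': (70, 148), 'splicer': (4, 10), 'small': (41, 138), 'large': (3, 5)}
lug pred [341.70293757 267.0253784 ] seen [328.66666667 254.66666667] 3
#############...####.#######################...#############
#############...####################.######....#############
guard red centroid now/after opening [array([ 59. , 130.1]), array([ 58.8, 130.3])]
```

```bash
python3 - <<'E'
from cs import *
for n,(u,v) in(('scene',(169,236)),('side',(318,359))):
    for k in '09':
        i=load(n+k)['pixels'].astype(int)[v-25:v+25,u-35:u+35]; m=np.argwhere((i[...,0]>2.2*i[...,1])&(i[...,0]>90)&(i[...,1]<70)&(i[...,0]>2.2*i[...,2])); r=cv2.minAreaRect(m[:,::-1].astype(np.float32)); print(n,k,len(m),m.mean(0),r)
st()
E
```

```text
scene 0 160 [24.21875 34.9125 ] ((34.39948654174805, 24.461339950561523), (5.671869277954102, 36.185089111328125), 21.037511825561523)
scene 9 184 [23.9076087  34.65217391] ((34.5616455078125, 23.835617065429688), (5.61797571182251, 36.750919342041016), 20.556045532226562)
side 0 197 [25.10659898 31.83756345] ((33.0, 24.5), (5.0, 50.0), 90.0)
side 9 221 [24.93665158 34.01357466] ((33.0, 24.5), (5.0, 50.0), 90.0)
22.15 [ 519.6 -335.3  199.9] [ 7.308e-01  6.826e-01 -0.000e+00 -1.000e-04] [-1.1  0.1 -2. ] 0.13251354429024362 39.99441862106323
```

```bash
python3 -m creep '[[[0,0,-0.1,0,0,0],[0,0,0,0,0,0],[0,0,0,0,0,0],[0,0,0,0,0,0],[0,0,0,0,0,0],[0,0,0,0,0,0]]]' >/dev/null; python3 -c "
from plant import env; print(env.hand_in())"
```

```text
the job is handed in; nothing more can be done
None
```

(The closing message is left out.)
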